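# Pull out the inspection-light boom and hold it over the part

## Task

Light up the steel ring for inspection: lift the torch out of its charging cup and set it, head down as it stands, fully into the open holder at the end of the telescopic boom, then push the red lock button all the way in, and pull the boom out by its black grip post until the orange pointer stands level with the red rider on the scale. The boom is spring-loaded and runs back if let go, so finish while still holding the grip post, the boom standing still at the mark. Leave everything else on the bench where it is.

Things in the scene. Friction and masses are not known exactly. Their poses are not given: they have to be found in the camera images.
- boom_rail: Fixed blue rail, 40 mm high; x = the way the boom pulls out (roughly to the robot's right), y = away from the robot, z up. Origin on the bench; rail covers x -85 to 205, y -35 to 35 mm. On it a grey tube, x -87 to 75, y -7 to 27 mm, top 79 mm (collar at the mouth 82 mm) above the bench, holds the boom. White scale on top on the robot's side, ticks every 10 mm. Place and yaw vary.
- boom (a joint): How far the boom is pulled out, m: 0 = fully in (as at the start), end stop at 0.09; positive along boom_rail's x. A return spring pulls it in with about 5 N (7 N fully out), plus 0.5 N of friction. Until the lock button is in, it moves no more than about 2 mm.
- grip (a point): Axis of the boom's upright black grip post at gripping height, 97 mm above the bench. Post 25 mm thick, clear from 77 to 115 mm above the bench; 30 mm cap above it (to 123 mm), 34 mm foot below it on the boom's bar (top 69 mm). Boom in: 47 mm in front of the tube's mouth, 113 mm short of the holder's centre along x. Moves with the boom; axes like boom_rail's.
- pointer (a point): Tip of the boom's thin orange pointer, which moves with the boom just over the scale, 12 mm behind the grip post along boom_rail's x. Axes like boom_rail's.
- rider: Small red rider (10 x 13 x 26 mm) fixed on the rail's edge nearest the robot, with a white line across its top at the mark to be reached. Origin on the scale line at the rider's middle; axes like boom_rail's. At the mark, the pointer has the same x as the rider in these axes. It stands at 30 to 70 mm of boom travel.
- lock_button (a joint): How far the red lock button is pushed in, m: 0 = out (boom locked), 0.009 = fully in, which frees the boom from about 0.007. It takes about 4 N all the way and stays where it is pushed.
- lock_top (a point): Centre of the top of the round red lock button (22 mm in diameter, on a dark 32 mm collar on top of the tube); it moves straight down when pushed. 99 mm above the bench when out, 12 mm above its collar.
- torch: Dark grey torch, 125 mm long, about 0.14 kg, standing head down in its charging cup, 10 mm above the bench. Its y axis runs along the torch from head to tail and points up. The origin lies on the torch's outer side, half way along, 17.5 mm off its axis. The head (lower 45 mm) is 37 mm across, the body above it 26 to 30 mm across. Mass and friction vary a little.
- torch_tail (a point): Centre of the torch's upper (tail) end, on its axis; the torch standing in the cup ends 136 mm above the bench. The body can be gripped down to 70 mm below this point.
- torch_face (a point): Centre of the torch's lower (lamp) end, on its axis, 126 mm below the tail.
- charging_cup: Grey round charging cup on a 80 x 76 mm plate, fixed to the bench, outside diameter 68 mm, 30 mm high; its bore is about 46 mm wide and 20 mm deep (floor 10 mm above the bench). Origin under its centre.
- holder_mouth (a point): Centre of the mouth of the open black torch holder at the end of the boom, 96 mm above the bench. The holder is a round cup of 41 mm bore that flares to 47 mm at the mouth, 60 mm deep, outside diameter 55 mm at the mouth. It moves with the boom.
- holder_seat (a point): Centre of the holder's seat, an inward rim 60 mm below the mouth (36 mm above the bench) on which the torch's lamp end rests. The torch then ends 162 mm above the bench, 66 mm above the mouth, and may lean up to 0.15 rad.
- steel_ring: The part to be lit: loose steel ring, 80 mm across, 26 mm high, lying on the bench just under where the holder comes to stand. Not to be moved. Origin under its centre.
- pliers: Bystander: red-handled pliers, 184 mm long, lying loose behind the boom. Not to be moved.
- grease_tub: Bystander: yellow and white tub, 78 mm across, 68 mm high, loose. Not to be moved.
- black_tape: Bystander: black roll of tape, 59 mm across, 19 mm high, loose. Not to be moved.
Mind the look-alikes: they are no part of the job. There is more than one size of the torch; the one meant has the size given above.

How it is judged (in metres and radians):
On the way, in this order (a step that is already met when the one before it is completed fails the run):
1. the torch stands head down in the boom's holder, fully seated and let go (horizontal distance between torch_face and holder_seat below 0.008 m and distance between torch_face and holder_seat below 0.01 m and angle between torch's own y axis and vertical below 0.2 rad and contact force between torch and the arm below 0.1 N and contact force between torch and the fingers below 0.1 N), for 0.2 s.
2. the red lock button is pushed in (value of joint lock_button above 0.0075 m), for 0.1 s.
3. the boom is pulled out to the rider (x of pointer in the frame of rider above -0.004 m), for 0.1 s.
At the end, for the whole second after the job is handed in: Pointer within 4 mm of the rider along the scale, boom at rest, held by the fingers (over 2 N, TCP within 40 mm of grip), lock button at least 7.5 mm in, torch upright (0.2 rad) head down in the holder, within 8 mm of its axis, 10 mm of its seat, not touched by the robot (all of step 1 and x of pointer in the frame of rider between -0.004 and 0.004 m and velocity of joint boom between -0.01 and 0.01 m/s and contact force between the fingers and boom above 2 N and distance between the grasp point and grip below 0.04 m and value of joint lock_button above 0.0075 m); the arm keeps its last pose, push and grip.
It fails at once if the steel ring, pliers, tub or tape is moved more than 30 mm (distance of any of steel_ring, pliers, grease_tub, black_tape from where it was at the start of the episode above 0.03 m).
It also fails if it takes over 51 s, if anything falls off the work surface, if the arm or the gripper's body presses on something with over 40 N, if the wrist force passes 120 N, or if a joint passes its speed limit or range.

## Robot

A 6-joint arm with a two-finger parallel gripper is mounted at the origin on a cart in front of the work surface, level with it; the furniture and walls round the work are solid. World frame = base frame: x ahead of the robot, y to its left, z up, the work surface at z = 0. Lengths are in m, angles in degrees, forces in N, time in s.
With the tool pointing down it reaches from about 0.35 to 0.875 m from the base axis. Payload 4.2 kg.
Tool frame: the origin (TCP) lies between the finger pads, 19 mm behind the fingertips; this is the grasp point; z points along the fingers, y is the line along which they close (so a half turn about z gives the same grasp; the last joint's range is limited). The gripper opens to 87 mm and grips with 3 to 60 N. Pads are 19 mm wide; open, the fingers measure 117 mm over their backs; the gripper's body (75 mm by 190 mm) begins 51 mm behind the grasp point.
Start: joints at [-56.23, 22.042, 0.453, 0, -68.411, -14.817], TCP at [0.203, -0.591, 0.241] pointing down, gripper open.
Joint ranges: [-179.83, 179.83], [-69.29, 118.12], [-61.27, 80.66], [-181.25, 117.63], [-171.15, -9.14], [-177.46, 177.46]. Speed limits (degrees/s): [159.86, 159.86, 180, 180, 180, 180].

## Interface

Orientations are given as [roll, pitch, yaw] about the fixed x, y, z axes, in that order (R = Rz(yaw) Ry(pitch) Rx(roll)).
In Python, from workcell import env gives the robot as it stands. The module is installed in compiled form; this text tells all that it offers. Calls block until the motion is done:
- env.goto(position, orientation): joint-space move of the TCP to a pose.
- env.move_straight(position, rotation=None, rate=0.15, force_limit=None): straight line of the TCP; rotation=None keeps the orientation; rate is the mean speed in m/s. With force_limit (N) it stops when the force on the tool has changed by that much, and returns True; else False.
- env.set_joints(angles): joint-space move.
- env.gripper_to(opening, grasp_force=None): opening from 0.0 (shut) to 1.0 (fully open); grasp_force is the grip in N (None keeps the last); returns when the fingers have stopped.
- env.dwell(seconds).
- env.inverse_kinematics(position, orientation): joint angles nearest the present ones, or None.
- env.read_state(): the state.
- env.grab_frame(name): name is "scene" or "top" or "wrist"; returns a dict with "image" (420x560x3 uint8, blue, green, red), "fx", "fy", "cx", "cy" (pixels), "position" and "orientation" of the camera in the world. Camera axes: x right, y up, looking along -z (the intrinsics and any distortion apply to the point x, -y, -z); pixel columns grow to the right and rows downward; lengths in m; the calibration is good to about 2 mm. A picture is of the moment at which its call begins. There is no depth.
A pose or a line that the arm cannot do raises env.Unreachable and nothing moves.
- env.close_job(): hands the job in; it is judged then, once.
Trained networks look in a picture, given as the dict that the camera call returned (one of the last four; its "shot" number tells which), for a name from the list of things; names that differ only in an ending like _2 or _b are one class to them, and where a whole thing is asked for, a point or a joint stands for the part that bears it (a point fixed in the world has none). Each returns a list of dicts, best first, with "score" (0 to 1); they miss things now and then, are a little off and sometimes report something else, mostly with a low value. They report only what shows in the picture. A call takes as long as a camera call. They do not tell look-alikes from the thing itself.
- env.search_frame(picture, thing): "xyz" ([x, y, z] in m, in world coordinates, good to about 4 mm: the middle of the surface that is visible of it).
- env.trace(picture, thing): "mask" (420x560 bool, what is visible of it).
The state is a dict: "clock": time; "joint_positions": joint angles; "qvel": joint speeds; "joint_torque": joint torques, N m; "position": TCP position; "tool_rot": TCP orientation; "force": force on the tool from outside, world axes, zero at the start; "wrist_torque": the same for the moment, N m; "opening": opening from 0.0 (shut) to 1.0 (fully open); "finger_force": force on a finger pad.
Only numpy, scipy, OpenCV 4.12 (cv2) and the standard library are available. Lean on these libraries where they do the work, as an engineer would, in place of code of your own. Each camera call takes 0.05 s, during which the arm holds its last target. There are 200 camera calls.

## Working session

There is one attempt and no reset: what is moved stays moved. The work goes in short steps, each a Python script; the robot and the scene stay as the last script left them, time stands still between calls to the robot, and variables do not carry over. Pictures are saved under pics/ and viewed, at most 11 in all, crops included, and the job is handed in when it is done.

```bash
mkdir -p pics; ls; cat > h.py <<'E'
import numpy as np, cv2
from scipy.spatial.transform import Rotation as R
from workcell import env
def ray(f,u,v):
    d=np.array([(u-f["cx"])/f["fx"],-(v-f["cy"])/f["fy"],-1.])
    o=f["orientation"]; M=R.from_euler('xyz',o,degrees=True).as_matrix() if np.size(o)==3 else np.array(o)
    return np.array(f["position"]),M@d
def onz(f,u,v,z):
    p,d=ray(f,u,v); return p+d*(z-p[2])/d[2]
def pix(f,P):
    o=f["orientation"]; M=R.from_euler('xyz',o,degrees=True).as_matrix()
    c=M.T@(np.array(P)-f["position"]); return f["cx"]+f["fx"]*c[0]/-c[2], f["cy"]-f["fy"]*c[1]/-c[2]
E
python3 - <<'E'
from h import *
for n in("top","scene"):
    f=env.grab_frame(n); cv2.imwrite(f"pics/{n}0.png",f["image"])
    print(n,{k:v for k,v in f.items() if k!="image"})
    for t in ["torch","torch_tail","holder_mouth","lock_top","grip","rider","pointer","boom_rail","charging_cup","steel_ring","grease_tub"]:
        print(t,[(np.round(d["xyz"],3).tolist(),round(d["score"],2)) for d in env.search_frame(f,t)[:4]])
print(env.read_state())
E
```

```text
pics
top {'fx': 468.14276307740744, 'fy': 468.14276307740744, 'cx': 287.0359810402535, 'cy': 209.9617304720292, 'position': array([ 0.43007586, -0.14399293,  1.09727248]), 'orientation': array([  6.94770871,   1.25663258, -89.98034737]), 'shot': 1}
torch [([0.378, -0.361, 0.017], 0.68), ([0.505, -0.382, 0.101], 0.67), ([0.504, -0.168, 0.027], 0.31)]
torch_tail [([0.374, -0.364, 0.019], 0.77), ([0.506, -0.385, 0.112], 0.76)]
holder_mouth [([0.499, -0.041, 0.071], 0.71)]
lock_top [([0.506, -0.38, 0.103], 0.69), ([0.493, 0.146, 0.097], 0.63), ([0.499, -0.046, 0.066], 0.29)]
grip [([0.495, -0.046, 0.066], 0.98)]
rider [([0.508, -0.38, 0.104], 0.47)]
pointer [([0.495, -0.045, 0.071], 0.68), ([0.509, -0.379, 0.105], 0.51)]
boom_rail [([0.481, 0.05, 0.04], 0.86), ([0.508, -0.381, 0.109], 0.45)]
charging_cup [([0.504, -0.381, 0.007], 0.7)]
steel_ring [([0.503, -0.168, 0.029], 0.94)]
grease_tub [([0.687, -0.356, 0.069], 0.94), ([0.508, -0.383, 0.102], 0.6)]
scene {'fx': 417.0101633310483, 'fy': 417.0101633310483, 'cx': 279.94903520161506, 'cy': 212.83880786419957, 'position': array([0.2408013
[... 722 characters left out ...]
, 0.79)]
{'clock': 1.2, 'joint_positions': array([-5.62280116e+01,  2.20414085e+01,  4.52334291e-01, -2.23100996e-03,
       -6.84128339e+01, -1.48186185e+01]), 'qvel': array([-0.07243415,  0.07380346,  0.04160963,  0.00656872, -0.01464943,
       -0.06311055]), 'joint_torque': array([ 4.63577471e-04, -3.90475667e+01,  1.87620288e+01,  4.22399148e+00,
        1.54596992e-02, -2.47894462e-05]), 'position': array([ 0.20303731, -0.59106308,  0.24124515]), 'tool_rot': array([ 1.79997625e+02,  1.51747660e-03, -1.61047451e+02]), 'force': array([ 1.07727214, -0.84996847, -0.15103757]), 'wrist_torque': array([ 0.01003403, -0.01027205,  0.01286329]), 'finger_force': 0.0, 'opening': 1.001255193645717}
```

View pics/top0.png

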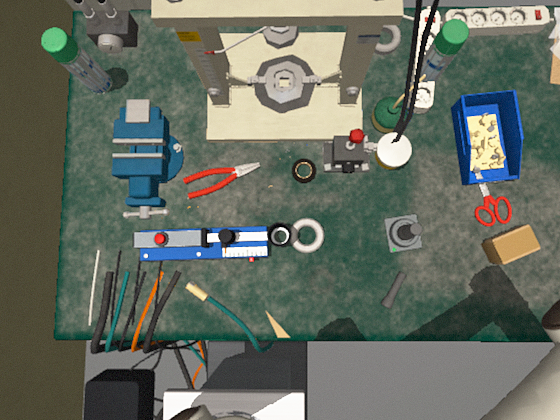

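View pics/scene0.png

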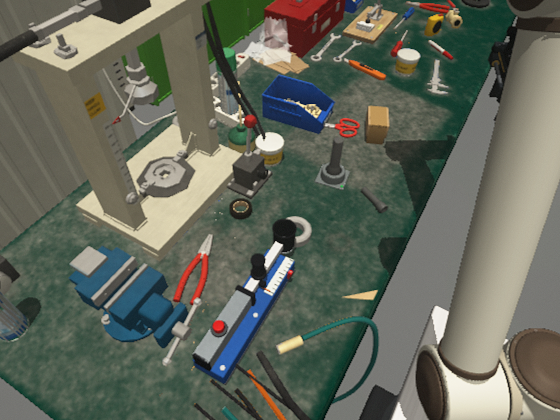

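```bash
python3 - <<'E'
from h import *
im=cv2.imread("pics/top0.png")
cv2.imwrite("pics/c1.png",cv2.resize(im[195:275,125:335],(798,304),interpolation=cv2.INTER_CUBIC))
im2=cv2.imread("pics/scene0.png")
cv2.imwrite("pics/c2.png",cv2.resize(im2[210:380,190:330],(494,600),interpolation=cv2.INTER_CUBIC))
E
```

```text
(no output)
```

View pics/c1.png

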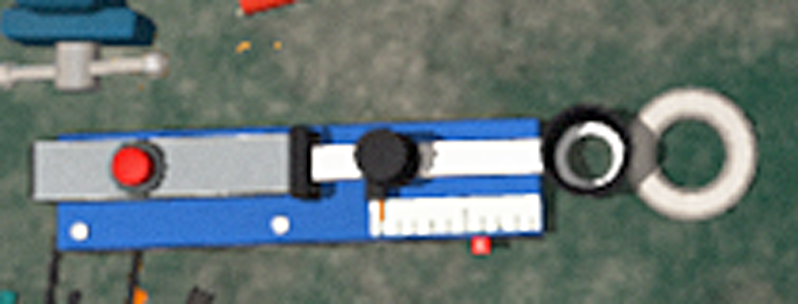

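```bash
python3 - <<'E'
from h import *
f=env.grab_frame("top"); im=f["image"].astype(int)
def red(box):
    x0,y0,x1,y1=box; s=im[y0:y1,x0:x1]; m=(s[...,2]>150)&(s[...,1]<100)&(s[...,0]<100)
    v,u=np.nonzero(m); return u.mean()+x0,v.mean()+y0,len(u)
L=red((150,228,172,250)); Rd=red((245,255,258,266)); print(L,Rd)
lock=onz(f,L[0],L[1],.099); cap=onz(f,226.3,236,.123); hol=onz(f,279.7,234.2,.096)
print("lock",lock,"cap",cap,"hol",hol,"rider",onz(f,Rd[0],Rd[1],.055),"ptr",onz(f,225.5,250.8,.047))
d=hol-lock; print("yaw",np.degrees(np.arctan2(d[1],d[0])), np.linalg.norm((hol-cap)[:2]))
for d in env.trace(f,"torch_tail")[:3]:
    v,u=np.nonzero(d["mask"]); print(d["score"],len(u),u.min(),u.max(),v.min(),v.max(),u.mean(),v.mean())
yaw=-89
for P in ([.507,-.385,.24],[.495,-.05,.25],[.49,.06,.2]):
  for y in(-89,91):
    print(P,y,env.inverse_kinematics(P,[180,0,y]))
cv2.imwrite("pics/c3.png",cv2.resize(f["image"][205:260,375:440],None,fx=8,fy=8,interpolation=cv2.INTER_CUBIC))
E
```

```text
(np.float64(158.73076923076923), np.float64(238.25641025641025), 78) (np.float64(251.25), np.float64(259.4166666666667), 12)
lock [0.49122035 0.15332156 0.099     ] cap [0.49432282 0.00430098 0.123     ] hol [ 0.49983581 -0.10628493  0.096     ] rider [ 0.44676094 -0.04171032  0.055     ] ptr [0.46611471 0.01713476 0.047     ]
yaw -88.09924616617377 0.11072324693566475
0.82 349 397 424 222 239 410.34383954154725 230.16618911174785
0.74 360 381 405 272 308 393.4972222222222 290.48055555555555
0.4 646 291 324 218 252 307.187306501548 234.74613003095976
[0.507, -0.385, 0.24] -89 [-22.67422807  23.22392213   2.10674924   0.         -68.88282711
  23.67422807]
[0.507, -0.385, 0.24] 91 [ -22.67422807   23.22392213    2.10674924    0.          -68.88282711
 -156.32577193]
[0.495, -0.05, 0.25] -89 [ 12.9672512    9.16166182 -16.17921818   0.         -64.65912
 -11.9672512 ]
[0.495, -0.05, 0.25] 91 [ 12.9672512    9.16166182 -16.17921818   0.         -64.65912
 168.0327488 ]
[0.49, 0.06, 0.2] -89 [ 25.86817573  11.36843337 -21.13505267   0.         -57.49651396
 -24.86817573]
[0.49, 0.06, 0.2] 91 [ 25.86817573  11.36843337 -21.13505267   0.         -57.49651396
 155.13182427]
```

View pics/c3.png

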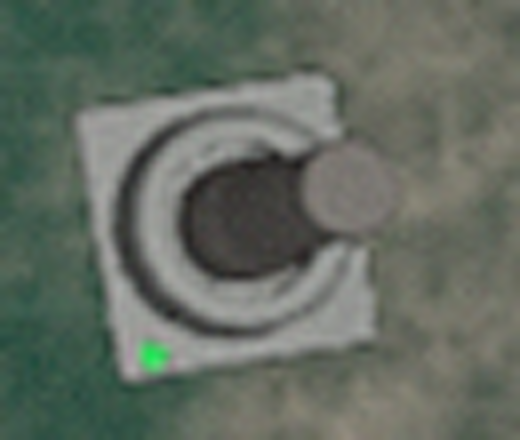

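```bash
python3 - <<'E'
from h import *
f=env.grab_frame("top"); T=onz(f,418.5,228.5,.136); print("tail",T, env.read_state()["clock"])
env.goto([T[0],T[1],.22],[180,0,-88])
f=env.grab_frame("wrist"); cv2.imwrite("pics/w1.png",f["image"]); print({k:v for k,v in f.items() if k!="image"})
for t in("torch_tail","torch","charging_cup"): print(t,[(np.round(d["xyz"],3).tolist(),round(d["score"],2)) for d in env.search_frame(f,t)[:2]])
print(pix(f,T)); s=env.read_state(); print(s["clock"],s["position"],s["tool_rot"])
E
```

```text
tail [ 0.50838996 -0.3919838   0.136     ] 1.35
{'fx': 351.9153190945117, 'fy': 351.9153190945117, 'cx': 279.5205122583335, 'cy': 207.19491467635854, 'position': array([ 0.51072165, -0.47419992,  0.36378351]), 'orientation': array([-1.70886441e+01,  3.32589719e-02, -1.78123497e+02]), 'shot': 5}
torch_tail [([0.513, -0.397, 0.12], 0.71), ([0.378, -0.364, 0.014], 0.65)]
torch [([0.508, -0.402, 0.118], 0.92), ([0.378, -0.367, 0.019], 0.78)]
charging_cup [([0.51, -0.401, 0.007], 0.66)]
(np.float64(279.18658843905513), np.float64(224.19125974297444))
2.9167 [ 0.50760809 -0.39290661  0.22011966] [-1.79995536e+02 -6.76214544e-03 -8.81088230e+01]
```

View pics/w1.png

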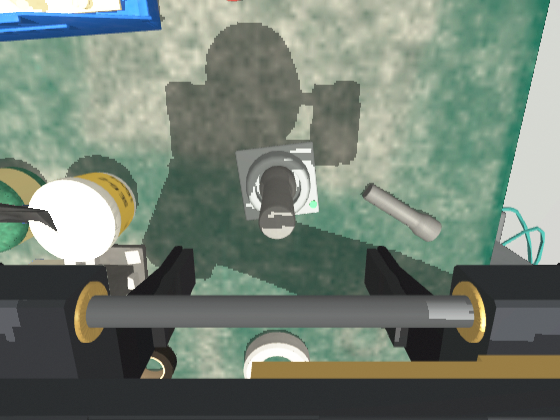

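```bash
python3 - <<'E'
from h import *
env.move_straight([.509,-.392,.099],rate=.12,force_limit=10)
env.gripper_to(0.0,grasp_force=30)
s=env.read_state(); print(s["clock"],s["position"],s["opening"]*87,s["finger_force"])
env.move_straight([.509,-.392,.245],rate=.15)
s=env.read_state(); print(s["opening"]*87,s["finger_force"],s["force"])
env.move_straight([.50,-.03,.245],rotation=[180,0,-88.1],rate=.2)
f=env.grab_frame("wrist"); cv2.imwrite("pics/w2.png",f["image"]); 
for t in("holder_mouth","lock_top","torch_tail"): print(t,[(np.round(d["xyz"],3).tolist(),round(d["score"],2)) for d in env.search_frame(f,t)[:2]])
print(pix(f,[.4998,-.1063,.096])); s=env.read_state(); print(s["clock"],s["position"],s["tool_rot"])
import pickle; pickle.dump(f,open("w2.pkl","wb"))
E
```

```text
5.1083 [ 0.50903721 -0.39199058  0.0989584 ] 25.1544961444336 29.964522353038774
25.278874754316433 29.963019402493956 [ 0.22772189  0.47453246 -1.59627377]
holder_mouth [([0.499, -0.091, 0.07], 0.82), ([0.449, -0.043, 0.048], 0.53)]
lock_top []
torch_tail [([0.501, -0.038, 0.248], 0.71)]
(np.float64(283.31011780488274), np.float64(106.63967737424915))
8.3917 [ 0.49999316 -0.0304691   0.24492097] [ 1.79990128e+02 -3.42546096e-03 -8.81520285e+01]
```

View pics/w2.png

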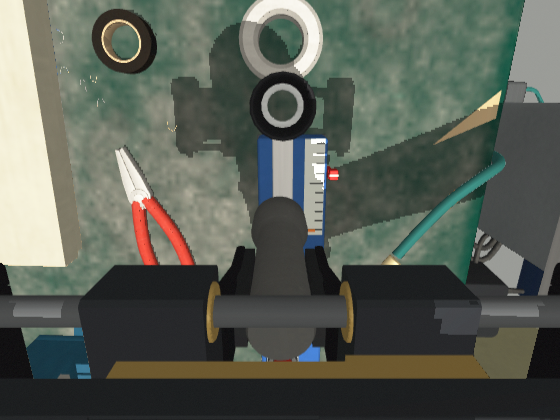

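```bash
python3 - <<'E'
from h import *
import pickle; f=pickle.load(open("w2.pkl","rb"))
im=f["image"]
a=np.linspace(0,2*np.pi,73)
for z in(.156,.201):
  p=np.array([pix(f,[.500+.0185*np.cos(t),-.0305+.0185*np.sin(t),z]) for t in a]); print(z,p.min(0),p.max(0),p.mean(0))
p=np.array([pix(f,[.500+.0275*np.cos(t),-.1063+.0275*np.sin(t),.096]) for t in a]); print("holder",p.min(0),p.max(0))
g=im.astype(int).max(2)
for r in(198,204,210,220,230,240): print(r,g[r,244:262].tolist(),g[r,298:316].tolist())
print("col279",g[188:206,279].tolist())
print("holder row 107",g[107,240:262].tolist(),g[107,305:325].tolist(),"col 282",g[62:80,282].tolist(),g[130:150,282].tolist())
P=onz(f,313,232,.047);Q=onz(f,333,174,.066);print("ptr",P,"rider",Q)
E
```

```text
0.156 [253.64915886 195.46296115] [306.51544679 245.38792501] [279.72605616 220.69347817]
0.201 [248.13300034 216.4364966 ] [312.19905025 275.55839987] [279.73240202 246.3847653 ]
holder [248.65577113  69.8282335 ] [317.46419721 141.38035475]
198 [103, 82, 81, 80, 81, 79, 79, 80, 80, 80, 80, 79, 79, 78, 80, 105, 117, 122] [121, 121, 121, 120, 120, 118, 178, 180, 180, 180, 180, 179, 181, 179, 180, 180, 180, 180]
204 [153, 154, 153, 90, 88, 87, 86, 85, 86, 87, 86, 84, 82, 80, 76, 97, 74, 52] [73, 112, 120, 120, 121, 130, 179, 179, 179, 179, 180, 179, 180, 179, 180, 179, 179, 179]
210 [160, 165, 164, 119, 117, 92, 89, 87, 85, 81, 79, 76, 54, 51, 52, 55, 55, 57] [60, 57, 57, 56, 73, 119, 178, 180, 179, 180, 179, 179, 180, 179, 178, 180, 169, 155]
220 [149, 149, 149, 146, 146, 143, 82, 79, 75, 56, 51, 53, 54, 55, 57, 56, 57, 57] [65, 66, 65, 65, 63, 63, 62, 82, 178, 179, 179, 179, 180, 180, 179, 180, 141, 79]
230 [147, 140, 138, 138, 134, 133, 134, 73, 52, 54, 53, 53, 56, 56, 56, 57, 55, 55] [62, 64, 65, 66, 66, 65, 63, 62, 62, 60, 189, 192, 192, 192, 192, 192, 192, 132]
240 [135, 132, 132, 132, 133, 132, 135, 134, 109, 53, 53, 52, 53, 52, 52, 54, 55, 57] [64, 64, 64, 61, 61, 62, 62, 61, 79, 114, 117, 116, 117, 115, 117, 117, 116, 116]
col279 [181, 181, 181, 181, 180, 179, 180, 171, 128, 53, 54, 55, 57, 57, 60, 61, 61, 63]
holder row 107 [65, 67, 68, 70, 71, 73, 73, 73, 73, 60, 28, 31, 29, 24, 21, 23, 21, 22, 19, 20, 18, 89] [21, 15, 17, 16, 20, 20, 21, 21, 27, 29, 29, 92, 117, 117, 119, 118, 120, 120, 122, 74] col 282 [62, 66, 96, 129, 130, 130, 140, 155, 140, 81, 34, 30, 25, 21, 21, 17, 20, 19] [21, 21, 20, 20, 21, 21, 21, 27, 33, 35, 44, 124, 190, 190, 189, 190, 189, 190, 190, 190]
ptr [0.46412065 0.01873902 0.047     ] rider [ 0.45109761 -0.04684835  0.066     ]
```

```bash
python3 - <<'E'
from h import *
env.move_straight([.4998,-.1063,.235],rotation=[180,0,-88.1],rate=.15)
env.move_straight([.4998,-.1063,.19],rate=.15)
h=env.move_straight([.4998,-.1063,.1255],rate=.05,force_limit=6)
s=env.read_state(); print(h,s["clock"],s["position"],s["force"])
E
```

```text
False 10.95 [ 0.50005227 -0.10629715  0.12585858] [-0.27989551  0.20395844 -1.96490881]
```

```bash
python3 - <<'E'
from h import *
import pickle
env.gripper_to(1.0)
env.move_straight([.4998,-.1063,.24],rate=.2)
env.move_straight([.4955,.04,.22],rate=.25)
f=env.grab_frame("wrist")
for t in("torch_tail","torch"): print(t,[(np.round(d["xyz"],3).tolist(),round(d["score"],2)) for d in env.search_frame(f,t)[:2]])
a=f["image"].copy()
for P in([.50,-.1063,.162],[.4912,.1533,.099]):
    print(pix(f,P))
cv2.imwrite("pics/w3.png",a)
env.gripper_to(0.0,grasp_force=30)
env.move_straight([.4915,.10,.20],rate=.2)
f=env.grab_frame("wrist"); 
im=f["image"].astype(int); m=((im[...,2]>140)&(im[...,1]<90)&(im[...,0]<90)).astype(np.uint8)
n,_,st,c=cv2.connectedComponentsWithStats(m)
print([(st[i].tolist(),c[i].round(1).tolist()) for i in range(1,n) if st[i][4]>40],pix(f,[.4912,.1533,.099]))
print(env.read_state()["clock"])
E
```

```text
torch_tail [([0.501, -0.093, 0.083], 0.69)]
torch [([0.496, -0.095, 0.083], 0.92), ([0.489, 0.152, 0.102], 0.44)]
(np.float64(280.1836101740443), np.float64(-37.77582207518893))
(np.float64(280.1115762680534), np.float64(331.33685017498874))
[([335, 10, 15, 20, 94], [339.3, 21.3]), ([113, 67, 66, 125, 394], [152.0, 131.2]), ([103, 83, 40, 119, 409], [118.1, 141.8])] (np.float64(277.99867701070116), np.float64(280.210597082699))
15.825
```

View pics/w3.png

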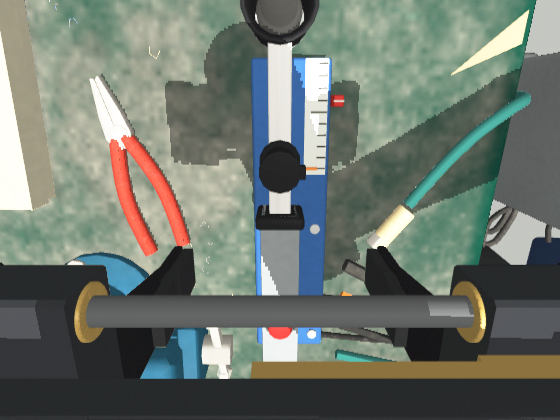

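```bash
python3 - <<'E'
from h import *
env.move_straight([.4912,.1525,.14],rate=.2)
h=env.move_straight([.4912,.1525,.1175],rate=.1)
print(env.read_state()["force"])
h=env.move_straight([.4912,.1525,.106],rate=.03,force_limit=25)
s=env.read_state(); print(h,s["clock"],s["position"],s["force"])
env.dwell(.15)
env.move_straight([.4912,.1525,.16],rate=.2)
env.move_straight([.492,.09,.21],rate=.2)
f=env.grab_frame("wrist"); cv2.imwrite("pics/w4.png",f["image"])
g=env.grab_frame("top"); cv2.imwrite("pics/t4.png",cv2.resize(g["image"][195:275,125:335],None,fx=3.8,fy=3.8,interpolation=cv2.INTER_CUBIC))
u,v=pix(g,[.4998,-.1063,.162]); print((u-125)*3.8,(v-195)*3.8); print(pix(f,[.4945,.0043,.123]))
E
```

```text
[ 0.8531001  -0.88687854  1.09681356]
True 17.15 [0.49196337 0.15258736 0.10898922] [-0.85748664 -0.27970422  6.2033128 ]
583.1939351472519 140.31679711057083
(np.float64(279.8384771733436), np.float64(92.32258734989426))
```

View pics/t4.png

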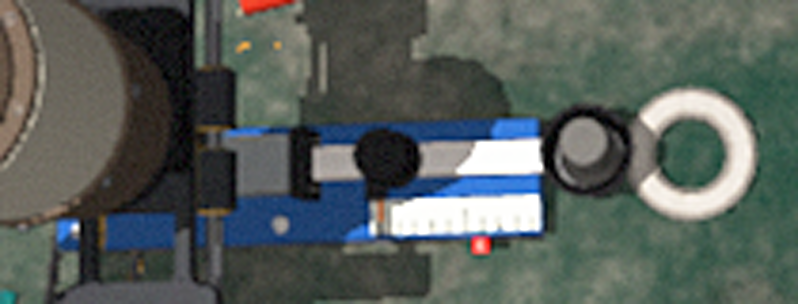

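View pics/w4.png

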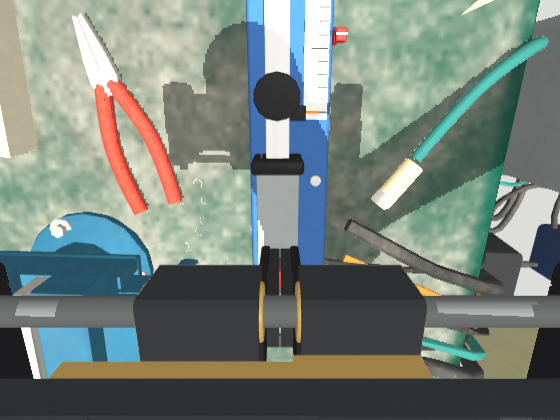

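```bash
python3 - <<'E'
from h import *
env.gripper_to(1.0)
ex=np.array([np.cos(np.radians(-88.1)),np.sin(np.radians(-88.1))])
for y in(.065,.035):
    env.move_straight([.4955,y,.21],rate=.2); env.dwell(.2)
    f=env.grab_frame("wrist"); im=f["image"].astype(int); B,G,Rr=im[...,0],im[...,1],im[...,2]
    s=np.zeros_like(B,bool); s[:,320:365]=1
    m=s&(Rr>110)&(G<.45*Rr)&(B<.5*Rr); v,u=np.nonzero(m); sel=v<220; u,v=u[sel],v[sel]
    s2=np.zeros_like(s); s2[:230,295:328]=1; mo=s2&(Rr>120)&(G<.75*Rr)&(B<.5*Rr); vo,uo=np.nonzero(mo)
    hsv=None; print(f["position"],"rider px",len(u),u.min(),u.max(),v.min(),v.max(),"ptr",len(uo),uo.min(),uo.max(),vo.min(),vo.max(),vo.mean())
    for zr,zp in((.045,.044),(.055,.048),(.066,.05)):
        Q=onz(f,u.mean(),(v.min()+v.max())/2,zr); P=onz(f,uo.mean(),vo.mean(),zp)
        print(zr,Q,P,"travel",(Q-P)[:2]@ex)
    c=pix(f,[.4962,.0067,.123]); print("cap pred",c, env.read_state()["clock"])
    cv2.imwrite(f"pics/r{y}.png",cv2.resize(f["image"][20:220,230:370],None,fx=3,fy=3,interpolation=cv2.INTER_CUBIC))
a=cv2.imread("pics/r0.065.png");b=cv2.imread("pics/r0.035.png"); cv2.imwrite("pics/r.png",cv2.resize(np.hstack([a,b]),(800,571)))
E
```

```text
[ 0.49843796 -0.01605875  0.35372634] rider px 123 336 349 61 75 ptr 35 309 320 140 142 141.02857142857144
0.045 [ 0.44880537 -0.04221276  0.045     ] [0.46727178 0.01765192 0.044     ] travel 0.05921951522050304
0.055 [ 0.45041302 -0.04136561  0.055     ] [0.46767428 0.01721656 0.048     ] travel 0.057977658273970056
0.066 [ 0.45218145 -0.04043373  0.066     ] [0.46787553 0.01699888 0.05      ] travel 0.05688069539949733
cap pred (np.float64(282.4495533464984), np.float64(136.21804106919672)) 20.4
[ 0.4985253  -0.04593395  0.35373707] rider px 129 333 346 100 111 ptr 35 307 318 174 176 174.97142857142856
0.045 [ 0.44892956 -0.04260486  0.045     ] [0.46752853 0.01784821 0.044     ] travel 0.05980317876514709
0.055 [ 0.45053597 -0.04271269  0.055     ] [0.46792883 0.01702452 0.048     ] travel 0.05912769619355911
0.066 [ 0.45230301 -0.0428313   0.066     ] [0.46812898 0.01661267 0.05      ] travel 0.05888657333749389
cap pred (np.float64(280.95437238212736), np.float64(181.41124330953448)) 20.95
```

View pics/r.png

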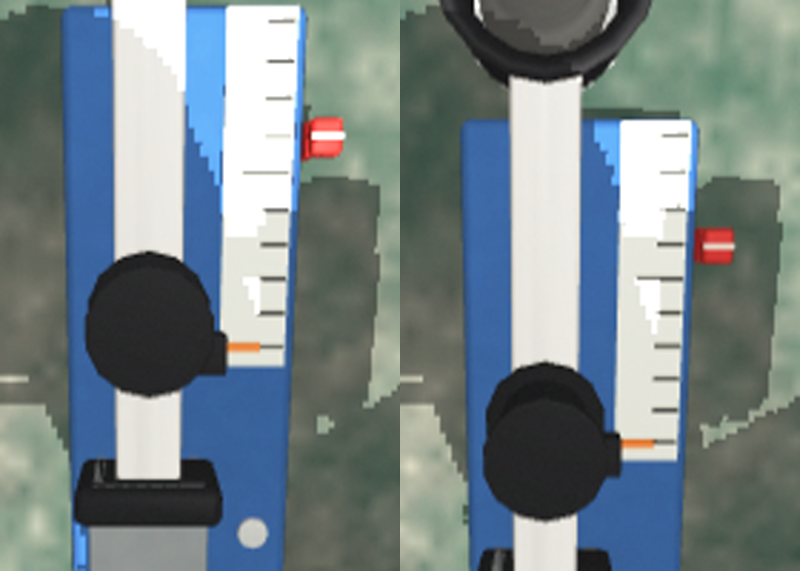

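```bash
python3 - <<'E'
from h import *
env.move_straight([.4962,.0067,.20],rotation=[180,0,-88.1],rate=.15)
h=env.move_straight([.4962,.0067,.097],rate=.12,force_limit=12)
env.gripper_to(0.0,grasp_force=45)
s=env.read_state(); p0=s["position"]; print(h,s["clock"],p0,s["opening"]*87,s["finger_force"],s["force"])
ex=np.array([np.cos(np.radians(-88.1)),np.sin(np.radians(-88.1)),0])
t=p0+.0595*ex
print(env.move_straight(t,rate=.05,force_limit=40)); env.dwell(.3)
s=env.read_state(); print(s["clock"],(s["position"]-p0)@ex,s["position"],s["finger_force"],s["force"])
im=[]
for n in("top","scene"):
    g=env.grab_frame(n); cv2.imwrite(f"pics/{n}5.png",g["image"]); im.append(g["image"])
w=env.grab_frame("wrist")["image"]
a=cv2.resize(im[0][195:285,185:305],(400,300),interpolation=cv2.INTER_CUBIC);b=cv2.resize(im[1][200:335,200:380],(400,300),interpolation=cv2.INTER_CUBIC)
cv2.imwrite("pics/f.png",np.vstack([np.hstack([a,b]),np.hstack([w[0:300,80:480],im[1][100:400,130:530]])]))
E
```

```text
False 23.325 [0.49616865 0.00667655 0.09697591] 27.08198523277431 45.00005445421266 [0.20743429 0.11011777 0.10648799]
False
24.9667 0.058529112264610716 [ 0.498204   -0.05181724  0.09697683] 45.00007526807167 [-1.80845446  5.38303438  1.2121457 ]
```

View pics/f.png

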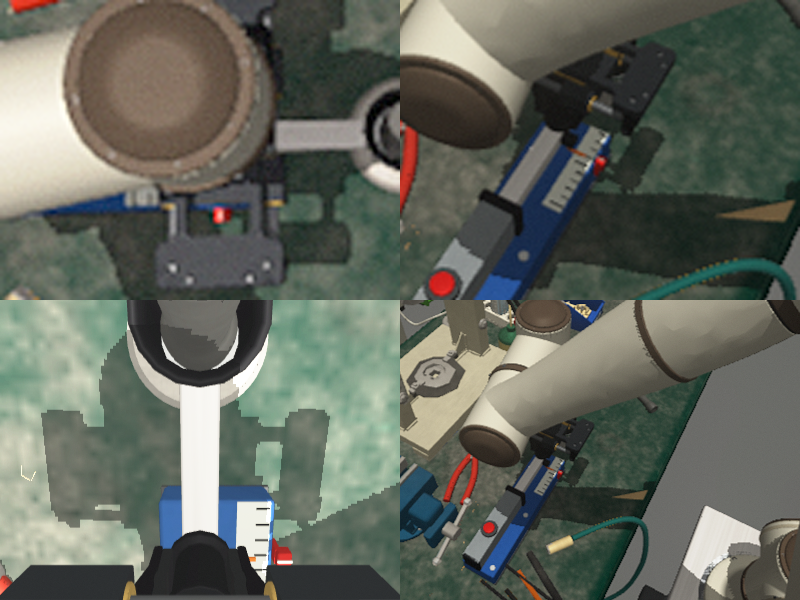

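```bash
python3 - <<'E'
from h import *
f=env.grab_frame("wrist"); im=f["image"].astype(int); B,G,Rr=im[...,0],im[...,1],im[...,2]
s=np.zeros_like(B,bool); s[240:275,318:345]=1
m=s&(Rr>110)&(G<.75*Rr)&(G>.3*Rr)&(B<.5*Rr); v,u=np.nonzero(m); print("ptr",list(zip(u,v)))
P=onz(f,u.mean(),v.mean(),.046)
ex=np.array([np.cos(np.radians(-88.1)),np.sin(np.radians(-88.1)),0])
Q=np.array([.4505,-.0427,.05]); print(P,"ptr-rider x",(P-Q)@ex, f["position"])
print("rider rows at z .05/.066",pix(f,[.4505,-.0427,.05]),pix(f,[.452,-.0427,.066]))
w=(im[...,1]>150)&(np.arange(420)[:,None]<270)&(np.arange(420)[:,None]>240)&(np.arange(560)>354)&(np.arange(560)<374)
print(im[244:270,360].tolist()); print(env.read_state()["clock"])
E
```

```text
ptr [(np.int64(329), np.int64(257)), (np.int64(330), np.int64(257)), (np.int64(331), np.int64(257)), (np.int64(332), np.int64(257)), (np.int64(333), np.int64(257)), (np.int64(334), np.int64(257)), (np.int64(329), np.int64(258)), (np.int64(330), np.int64(258)), (np.int64(331), np.int64(258)), (np.int64(332), np.int64(258)), (np.int64(333), np.int64(258)), (np.int64(334), np.int64(258)), (np.int64(335), np.int64(258)), (np.int64(329), np.int64(259)), (np.int64(330), np.int64(259)), (np.int64(331), np.int64(259)), (np.int64(332), np.int64(259)), (np.int64(333), np.int64(259)), (np.int64(334), np.int64(259)), (np.int64(335), np.int64(259)), (np.int64(329), np.int64(260)), (np.int64(330), np.int64(260)), (np.int64(331), np.int64(260)), (np.int64(332), np.int64(260)), (np.int64(333), np.int64(260)), (np.int64(334), np.int64(260)), (np.int64(335), np.int64(260)), (np.int64(330), np.int64(261))]
[ 0.4666371  -0.04190196  0.046     ] ptr-rider x -0.0002625742311028339 [ 0.50111626 -0.13353228  0.24049552]
rider rows at z .05/.066 (np.float64(359.96273962166197), np.float64(261.1666179569165)) (np.float64(363.5565228635178), np.float64(273.9097668042723))
[[92, 105, 91], [94, 107, 94], [83, 92, 120], [36, 40, 159], [38, 42, 160], [38, 42, 161], [38, 42, 162], [39, 42, 163], [39, 42, 168], [43, 47, 187], [48, 51, 212], [52, 56, 222], [53, 59, 226], [54, 59, 226], [51, 57, 224], [62, 67, 222], [142, 155, 220], [253, 254, 254], [255, 255, 255], [228, 239, 255], [93, 102, 255], [57, 58, 119], [51, 49, 46], [50, 48, 46], [51, 50, 47], [51, 49, 46]]
25.1667
```

```bash
python3 - <<'E'
from workcell import env
print(env.close_job())
E
```

```text
the job is handed in; nothing more can be done
None
```

I handed the job in at about 25 s of the 51 s. The torch is in the boom's holder and the lock button is fully pressed. The grip post is held at 45 N, with the pointer measured about 0.3 mm from the rider; the hand-in returned no verdict.

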